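# Clear the jammed spindle feeder and lock it again

### The job

With the hooked pick from the blue mat, drag every spindle blank stuck in the feeder's covered lanes out onto the bench, never touching a blank with the fingers while it is still in its lane; only when all the lanes are empty, slide the steel shoe with the red grip sideways under the red ledge until it is fully home and square in its pocket, and then turn the yellow-winged lock collar all the way to its locked marks. Put all the blanks in the blue tray, lying flat on its floor, and stand the pick back on its base lengthwise on the mat, the same way round and about where it was. Leave the bottle, the hammer and the loose finial alone.

Things in the scene. Friction and masses are not known exactly. Their poses are not given: they have to be found in the camera images.
- feeder: fixed dark wooden feeder; origin on the bench in its front face; own +x (about world -y) runs into the lanes. 3 lanes open at x = 0, each 36 mm wide, 145 mm deep, closed behind; the bench is their floor; roof of three cross bars over all lanes (x 0-14, 63-77, 131-165 mm; underside 74, top 80 mm). Lane centres at own y = -84, -28, +28 mm; walls 20 mm. Outer sides y = -122, +135 mm. Nothing of it stands before x = 0
- pocket (a point): middle of the mouth of the undercut pocket, at bench level: at the feeder's own x = 0, y = +92 mm, axes as the feeder's. The pocket is 46 mm wide, 45 mm deep along +x to a solid stop, open only towards -x, and roofed over its whole depth by a red ledge, underside 26 mm, top 42 mm above the bench; a green cheek 20 mm thick beyond it
- collar (a joint): captive steel lock collar (52 mm ring) with a yellow wing on top, on the feeder's green block; turns about the vertical, anticlockwise from above as the value grows, rad: 0 = wing crosswise to the lanes, 1.571 (end stop) = locked, wing in line with the lanes and the two white marks. Stays where left; takes about 0.06 N m
- collar_wing (a point): middle of the top of the collar's wing, on its turning axis, 114 mm above the bench, at the feeder's own x = 83, y = 102 mm; axes turn with the collar. The wing is 60 mm long (own y), 12 mm thick (own x), and reaches from 72 to 114 mm above the bench; the lane wall 33 mm beside its axis is 80 mm high
- blank1: loose square spindle blank of pale wood with two dark bands, 80 mm long (own x), 24 mm wide and high, 0.06 kg; origin under its middle, own z up at the start. Starts lengthwise in the lane at own y = -84 mm of the feeder, its middle 50 to 70 mm behind the mouth; absent in some runs
- blank2: loose square spindle blank of pale wood with two dark bands, 80 mm long (own x), 24 mm wide and high, 0.06 kg; origin under its middle, own z up at the start. Starts lengthwise in the lane at own y = -28 mm of the feeder, its middle 50 to 70 mm behind the mouth; absent in some runs
- blank3: loose square spindle blank of pale wood with two dark bands, 80 mm long (own x), 24 mm wide and high, 0.06 kg; origin under its middle, own z up at the start. Starts lengthwise in the lane at own y = +28 mm of the feeder, its middle 50 to 70 mm behind the mouth; absent in some runs
- pick: hooked pick, 0.2 kg. Orange handle 100 (own x) x 24 (y) x 46 mm high, stands on its flat base; origin under the handle's middle. From its +x end a level steel rod, 8 mm thick, axis 36 mm above the base, runs to x = 215 mm; there the hook, a flat blade 24 wide (y) x 6 mm thick, goes straight down, its edge 4 mm above base level. Balances over the handle. Starts on the mat, +x along the mat's +x
- hook_tip (a point): middle of the lower edge of the pick's hook blade: at the pick's own x = 215, y = 0, z = 4 mm
- mat: flat blue mat on the bench, 310 (own x) x 100 mm (own y), 1 mm thick, no effect on contact (treat as bench level); origin at its centre. The pick stands on it lengthwise, handle middle at about own x = -80 mm, y = 0, hook towards +x (about world -y)
- shoe: loose retaining shoe, 0.3 kg: dark steel foot 84 (own x) x 40 (y) x 22 mm high, with a red square grip post 26 x 26 mm centred at own x = -24 mm, from 22 to 75 mm height. Origin under the foot's middle; the +x end is the nose that goes under the ledge. Starts on the open bench. Fully home, its origin is at the feeder's own x = 3 mm, y = 92 mm, x axes alike
- tray: fixed blue open tray, 140 (own x) x 170 (own y) mm, 35 mm high, walls and floor 6 mm thick; origin under its centre
- bottle: bystander: white bottle with a blue cap, 190 mm high, 66 mm diameter, origin under its centre
- hammer: bystander: hammer lying on the bench, 260 mm long
- finial: bystander: turned wooden finial standing on the bench, 115 mm high, 52 mm diameter at its foot, origin under it
Mind the look-alikes: they are no part of the job. What is shaped like the blank3 but green or turquoise is not meant. What is shaped like the blank1 but orange or pink is not meant.

How it is judged:
By the outcome, as a careful person would: the job done as asked, in the order asked, and still so for the second after the job is handed in, with the robot touching nothing.
Of blank1, blank2, blank3 only 2 to 3 are there at a start; the rules pass over those that are not, and their reading is None.
At some moment in a run one of shoe may be knocked a few centimetres aside while the robot is not near it.
Once in a run the grip may slacken for a moment while it holds something.
It also fails if it takes over 210 s, if anything falls off the work surface, if the arm or the gripper's body presses on something with over 40 N, if the wrist force passes 120 N, or if a joint passes its speed limit or range.

### The arm

A 6-joint arm with a two-finger parallel gripper is mounted at the origin on the work surface. World frame = base frame: x ahead of the robot, y to its left, z up, the work surface at z = 0. Lengths are in m, angles in degrees, forces in N, time in s.
With the tool pointing down it reaches from about 0.35 to 0.85 m from the base axis. Payload 8.1 kg.
Tool frame: the origin (TCP) lies on the centre line of the jaws, within the pads' length; the fingertips stand 25 mm ahead of it and the grasp point (between the pads) lies 6 mm ahead of it (manip.tip_extent is the distance from the TCP to the fingertips, in m); z points along the fingers, y is the line along which they close (so a half turn about z gives the same grasp; the last joint's range is limited). The gripper opens to 85 mm and grips with 20 to 120 N. Pads are 22 mm wide; open, the fingers measure 114 mm over their backs; the gripper's body (76 mm by 85 mm) begins 54 mm behind the grasp point. The pads swing forward as they close: fully open they stand 13 mm farther back than shut.
Start: joints at [-78.575, 7.471, 85.268, -0, 87.261, -4.893], TCP at [0.169, -0.576, 0.256] pointing down, gripper open.
Joint ranges: [-169.43, 169.43], [-51.17, 129.36], [1.28, 143.12], [-76.62, 256.62], [0, 156.53], [-152.29, 152.29]. Speed limits (degrees/s): [136.94, 136.94, 159.86, 180, 180, 180].

### API

Orientations are given as a 3x3 rotation matrix whose columns are the frame's x, y, z axes.
In Python, from cell import manip, snapshot gives the robot as it stands.
- The arm moves only by the shell command python3 -m crank 'ROWS' [OPENING] [FORCE]. ROWS is a JSON object of lists of equal length, an entry for each row: "travel": the shift along the world's x, y, z scaled (see below), a list of three; "turn": the turn about the world's z scaled (see below). In form: {"travel": [[dx, dy, dz], ...], "turn": [turn, ...]}. A call has exactly 10 rows; each row is the pose to reach, as a shift and turn from the pose commanded when the call began; what a row does not reach only later rows make up. The controller multiplies each number of a shift by 500 mm and each number of a turn by 120 degrees. A row lasts 1/8 s, in which the tool goes at most 62.5 mm and 10.7 degrees, less where a joint would pass 70% of its speed; a pose out of reach is approached as far as the arm can. A call with a number of a shift or a turn outside -1 to 1 is refused whole. A call with a gripper value outside its range is refused whole. OPENING is the gripper command: -1 is fully open, 1 is shut, values between are in proportion, set as the call begins (- or left out, the last holds). The fingers move at their own pace and stop on an object; FORCE is the grip in N (left out, the last holds). Time passes only in rows, so rows that repeat a pose let the fingers close, or fill a call up. It gives the time, the measured TCP pose, the force, the opening and the grip force at its end, in the units of the state.
- manip.observe(): the state, without advancing time (a new reading comes with each control period).
- snapshot(name): name is "scene" or "top" or "wrist"; returns a dict with "color" (384x512x3 uint8, red, green, blue), "range_z" (384x512 float32, m along the optical axis (not along the pixel's ray), 0 where there is no reading), "mtx" (3x3 intrinsics, pixels), "k1" (the pictures are not rectified: a ray, as slopes to the right and down, at radius r is drawn at 1 + k1 r^2 times it, then the intrinsics apply), "rvec" (rotation vector, rad) and "tvec" (3), from world to camera coordinates, as OpenCV has them. Camera axes: x right, y down, z forward; pixel columns grow to the right and rows downward; lengths in m; the calibration is good to about 2 mm. A picture is of the moment at which its call begins.
- manip.hand_in(): hands the job in; it is judged then, once.
The state is a dict: "clock": time; "joints": joint angles; "joint_velocities": joint speeds; "joint_torque": joint torques, N m; "ee_pos": TCP position; "orientation": TCP orientation; "force": force on the tool from outside, world axes, zero at the start; "moment": the same for the moment, N m; "opening": opening from 0.0 (shut) to 1.0 (fully open); "grasp_force": force on a finger pad.
Only numpy, scipy, OpenCV 4.12 (cv2) and the standard library are available. Lean on these libraries where they do the work, as an engineer would, in place of code of your own. Each camera call takes 0.05 s, during which the arm holds its last target. There are 200 camera calls.

## Working session

There is one attempt and no reset: what is moved stays moved. The work goes in short steps, Python scripts to look and compute and a shell command to move; the robot and the scene stay as the last step left them, time stands still between calls to the robot, and variables do not carry over. Pictures are saved under pics/ and viewed, at most 14 in all, crops included, and the job is handed in when it is done.

```bash
ls; mkdir -p pics
cat > h.py <<'E'
import numpy as np, cv2
from cell import manip, snapshot
def snap(n):
    s=snapshot(n); R,_=cv2.Rodrigues(np.array(s['rvec'],float)); s['R']=R; s['t']=np.array(s['tvec'],float).ravel(); s['K']=np.array(s['mtx'],float); return s
def ray(s,uv):
    uv=np.array(uv,float).reshape(-1,1,2)
    d=cv2.undistortPoints(uv,s['K'],np.array([s['k1'],0,0,0.]))[:,0]
    return np.c_[d,np.ones(len(d))]
def onplane(s,uv,z):
    d=ray(s,uv)@s['R']; c=-s['R'].T@s['t']
    return c+d*((z-c[2])/d[:,2])[:,None]
def cloud(s):
    h,w=s['range_z'].shape; v,u=np.mgrid[:h,:w]
    d=ray(s,np.c_[u.ravel(),v.ravel()])*s['range_z'].reshape(-1,1)
    return ((d-s['t'])@s['R']).reshape(h,w,3)
def proj(s,P):
    return cv2.projectPoints(np.array(P,float).reshape(-1,1,3),np.array(s['rvec'],float),s['t'],s['K'],np.array([s['k1'],0,0,0.]))[0][:,0]
def save(s,name,scale=1.5,crop=None):
    im=s['color'][:,:,::-1]
    if crop: im=im[crop[1]:crop[3],crop[0]:crop[2]]
    cv2.imwrite('pics/'+name,cv2.resize(im,None,fx=scale,fy=scale,interpolation=cv2.INTER_CUBIC))
E
python3 - <<'E'
from h import *
for n in ['scene','top']:
    s=snap(n); save(s,n+'0.png'); np.save(n+'0.npy',s,allow_pickle=True); print(n,-s['R'].T@s['t'])
E
```

```text
pics
scene [ 0.80600351 -0.56105408  0.86416628]
top [ 0.33338555 -0.06742373  1.20950312]
```

View pics/scene0.png

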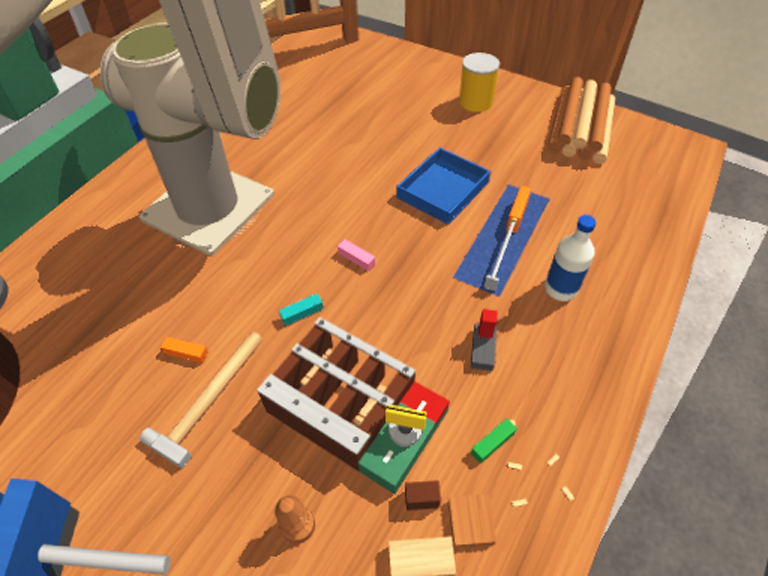

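View pics/top0.png

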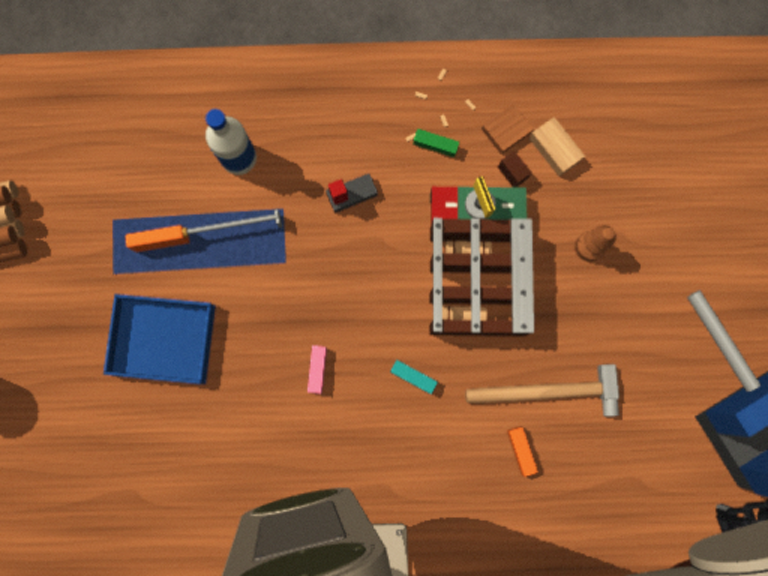

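The top view shows the feeder at (430-530,190-335), with pale blanks in the lane at y=-84 (465,314) and the lane at y=+28 (468,250). The middle lane (475,278) looks empty. The pick is on the mat at (200,232), the shoe at (352,192), the tray at (160,340) and the collar wing at (485,196). Look-alikes are green (437,142), turquoise (414,377), pink (317,370) and orange (523,452). They are all on the open bench, so I leave them alone.

Run:
```python
from h import *
s=np.load('top0.npy',allow_pickle=True).item(); C=cloud(s); hsv=cv2.cvtColor(s['color'],cv2.COLOR_RGB2HSV); H,S,V=[hsv[...,i].astype(int) for i in range(3)]
vv,uu=np.mgrid[:384,:512]
def box(u0,v0,u1,v1): return (uu>u0/1.5)&(uu<u1/1.5)&(vv>v0/1.5)&(vv<v1/1.5)
def rect(m,z,name):
    uv=np.c_[uu[m],vv[m]]; P=onplane(s,uv,z)[:,:2]; r=cv2.minAreaRect((P*1000).astype(np.float32))
    print(name,m.sum(),'c',np.round(r[0],1),'size',np.round(r[1],1),'ang',round(r[2],1),'mean',np.round(P.mean(0)*1000,1),'box',np.round(cv2.boxPoints(r)).astype(int).tolist(),'depthz',round(float(np.median(C[m][:,2])),4))
rect(box(425,180,545,345)&(S<70)&(V>110)&(C[...,2]>.07)&(C[...,2]<.09),.08,'bars')
rect(box(425,180,445+20,225)&(H<8)&(S>170)&(V>90),.042,'ledge')
rect(box(460,170,505,225)&(H>22)&(H<34)&(S>150),.114,'wing')
rect(box(100,205,300,280)&(H>100)&(H<130)&(S>100)&(C[...,2]<.01),.001,'mat')
rect(box(115,215,200,260)&(H<20)&(S>180)&(V>160)&(C[...,2]>.03),.046,'handle')
m=box(185,205,282,240)&(S<90)&(V>110); rect(m,.038,'rod')
rect(box(320,170,385,215)&((H<6)|(H>174))&(S>170)&(C[...,2]>.065),.075,'post')
rect(box(330,170,385,215)&(S<90)&(C[...,2]>.012)&(C[...,2]<.03),.022,'foot')
rect(box(95,285,225,395)&(H>100)&(H<130)&(S>100)&(C[...,2]>.025),.035,'tray')
print(C[[250//1.5.__int__() if 0 else 167,209,185],[312,310,316]])
save(s,'c1.png',6,(280,115,365,230))
```

```text
bars 1900 c [ 537.7 -248.3] size [163.8 225.5] ang 87.9 mean [ 518.6 -263.1] box [[422, -326], [647, -334], [653, -171], [428, -162]] depthz 0.0792
ledge 355 c [ 653.5 -190.8] size [44.5 62.3] ang 87.9 mean [ 655.9 -190.2] box [[622, -212], [684, -214], [685, -170], [623, -167]] depthz 0.0411
wing 120 c [ 643.2 -250. ] size [64.8 19.6] ang 17.9 mean [ 643.8 -250.5] box [[609, -251], [615, -269], [677, -249], [671, -231]] depthz 0.1121
mat 2922 c [607.7 246.2] size [ 94.4 304.4] ang 2.1 mean [602.4 238.3] box [[555, 397], [566, 92], [661, 96], [649, 400]] depthz 0.0
handle 318 c [607.7 311.6] size [22.  98.6] ang 8.1 mean [607.7 311.9] box [[590, 359], [604, 261], [626, 264], [612, 362]] depthz 0.0448
rod 220 c [636.9 177.5] size [ 30.6 158.4] ang 4.9 mean [630.9 171.8] box [[615, 255], [628, 97], [659, 100], [645, 258]] depthz 0.0374
post 107 c [674.8  -7.9] size [27.6 26.1] ang 22.4 mean [674.8  -7.9] box [[657, -1], [667, -25], [693, -15], [683, 9]] depthz 0.0739
foot 325 c [683.5 -31.2] size [40.7 82.2] ang 21.1 mean [684.6 -40.8] box [[650, 0], [679, -77], [717, -62], [688, 14]] depthz 0.021
tray 589 c [431.4 305.5] size [169.5 137.2] ang 83.3 mean [431.3 303. ] box [[353, 229], [490, 213], [509, 382], [373, 398]] depthz 0.0328
[[ 0.57197711 -0.23236936  0.02557242]
 [ 0.46171428 -0.22256554  0.02409543]
 [ 0.51529042 -0.23279778  0.07958692]]
```

View pics/c1.png

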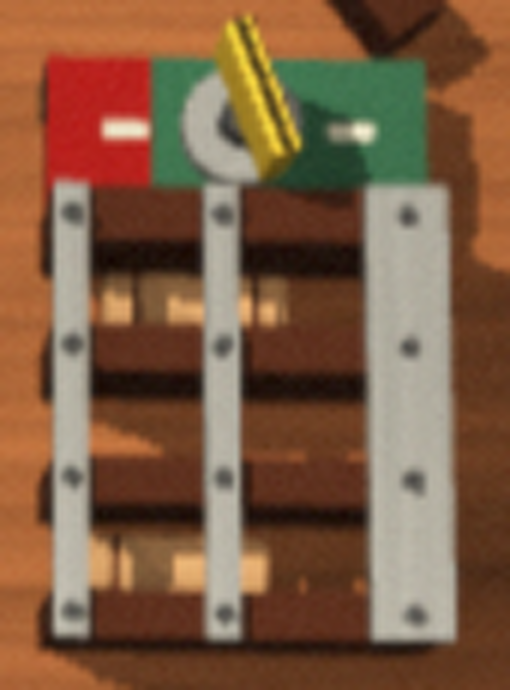

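Blanks are in lanes y=-84 and +28, and bench grain is visible right through the middle lane. Next I move above the pick.

Run:
```python
from h import *
o=manip.observe(); print(np.round(o['orientation'],3),o['ee_pos'],manip.tip_extent)
```

```text
[[ 0.96   0.281 -0.   ]
 [ 0.281 -0.96   0.002]
 [ 0.    -0.002 -1.   ]] [ 0.16849284 -0.57535853  0.25533405] 0.025
```

```bash
python3 -m crank '{"travel":[[0.1,0.12,0.02],[0.2,0.24,0.05],[0.3,0.36,0.08],[0.4,0.48,0.1],[0.5,0.6,0.1],[0.6,0.72,0.1],[0.68,0.84,0.1],[0.75,0.96,0.1],[0.76,0.96,0.1],[0.76,0.96,0.1]],"turn":[0.05,0.1,0.15,0.2,0.25,0.3,0.35,0.4,0.4,0.4]}' -1
python3 -m crank '{"travel":[[0.02,0.1,0],[0.04,0.2,0],[0.06,0.3,0],[0.08,0.4,0],[0.1,0.5,0],[0.12,0.6,0],[0.12,0.7,0],[0.12,0.8,-0.02],[0.12,0.818,-0.05],[0.12,0.818,-0.05]],"turn":[0.05,0.1,0.15,0.2,0.25,0.28,0.28,0.28,0.28,0.28]}'
python3 - <<'E'
from h import *
s=snap('wrist'); save(s,'w1.png')
o=manip.observe();print(o['ee_pos'],np.round(o['orientation'],3))
C=cloud(s);hsv=cv2.cvtColor(s['color'],cv2.COLOR_RGB2HSV); H,S,V=[hsv[...,i].astype(int) for i in range(3)]
m=(H<20)&(S>180)&(V>120)&(C[...,2]>.04)&(C[...,2]<.052)
P=C[m][:,:2]; r=cv2.minAreaRect((P*1000).astype(np.float32)); print(m.sum(),r, cv2.boxPoints(r))
E
```

```text
clock: 1.35
ee_pos: [0.5494, -0.0936, 0.3059]
orientation: [[0.433, 0.902, -0.0], [0.902, -0.433, 0.0], [-0.0, -0.0, -1.0]]
force: [-0.2, -0.5, 0.6]
opening: 1.0
grasp_force: 0.0
clock: 2.6
ee_pos: [0.6075, 0.3131, 0.2784]
orientation: [[-0.139, 0.99, -0.004], [0.99, 0.139, -0.002], [-0.002, -0.004, -1.0]]
force: [0.3, -0.7, -0.5]
opening: 1.003
grasp_force: 0.0
[0.60813262 0.31226487 0.27979891] [[-0.138  0.99  -0.002]
 [ 0.99   0.138 -0.002]
 [-0.001 -0.003 -1.   ]]
2 ((597.1787109375, 304.83721923828125), (9.502220153808594, 0.0), 97.74547576904297) [[597.81903 300.12946]
 [597.81903 300.12946]
 [596.5384  309.54498]
 [596.5384  309.54498]]
```

View pics/w1.png

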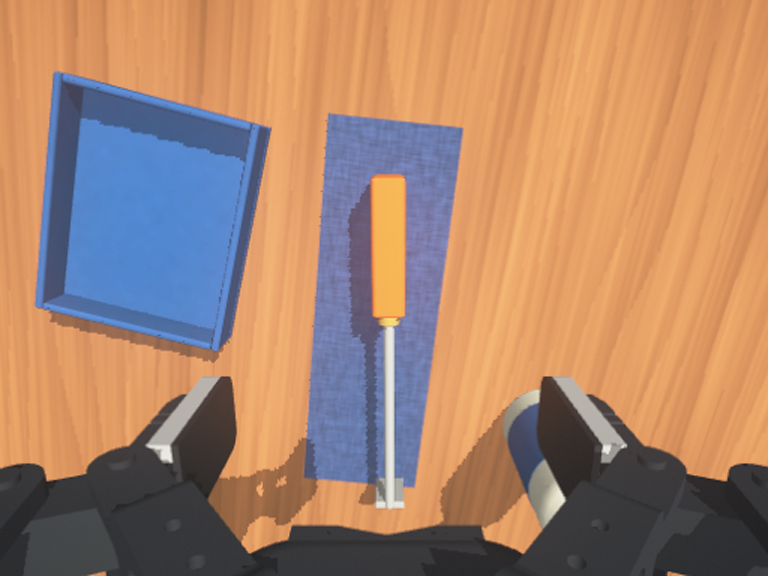

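The wrist view shows the handle at (388,246), lined up between the jaws, with the hook at (390,495). I descend and grip.

```bash
python3 -m crank '{"travel":[[0,0,-0.1],[0,0,-0.2],[0,0,-0.3],[0,0,-0.38],[0,0,-0.43],[0,0,-0.46],[0,0,-0.475],[0,0,-0.475],[0,0,-0.475],[0,0,-0.475]],"turn":[0,0,0,0,0,0,0,0,0,0]}'
python3 -m crank '{"travel":[[0,0,0],[0,0,0],[0,0,0],[0,0,0],[0,0,0],[0,0,0],[0,0,0],[0,0,0.1],[0,0,0.2],[0,0,0.3]],"turn":[0,0,0,0,0,0,0,0,0,0]}' 1 90
python3 -m crank '{"travel":[[0,0,0.02],[0,0,0.02],[-0.02,-0.1,0.02],[-0.04,-0.2,0.02],[-0.05,-0.3,0.02],[-0.06,-0.4,0.02],[-0.06,-0.44,0.02],[-0.06,-0.44,0.02],[-0.06,-0.44,0.02],[-0.06,-0.44,0.02]],"turn":[0,0,-0.03,-0.06,-0.085,-0.085,-0.085,-0.085,-0.085,-0.085]}'
python3 - <<'E'
from h import *
for n in ['wrist','top']:
    s=snap(n); save(s,n+'2.png',1.5); np.save(n+'2.npy',s,allow_pickle=True)
E
```

```text
clock: 3.9
ee_pos: [0.6093, 0.3135, 0.045]
orientation: [[-0.138, 0.99, 0.002], [0.99, 0.138, 0.001], [0.0, 0.002, -1.0]]
force: [-0.5, 0.1, 0.7]
opening: 1.0
grasp_force: 0.0
clock: 5.15
ee_pos: [0.6079, 0.3129, 0.1942]
orientation: [[-0.138, 0.99, -0.002], [0.99, 0.138, -0.001], [-0.0, -0.002, -1.0]]
force: [0.0, -0.1, -2.6]
opening: 0.268
grasp_force: 88.5
clock: 6.4
ee_pos: [0.5785, 0.0944, 0.2033]
orientation: [[0.038, 0.999, -0.001], [0.999, -0.038, 0.0], [0.0, -0.001, -1.0]]
force: [-0.3, -0.0, -2.4]
opening: 0.267
grasp_force: 88.9
```

View pics/wrist2.png

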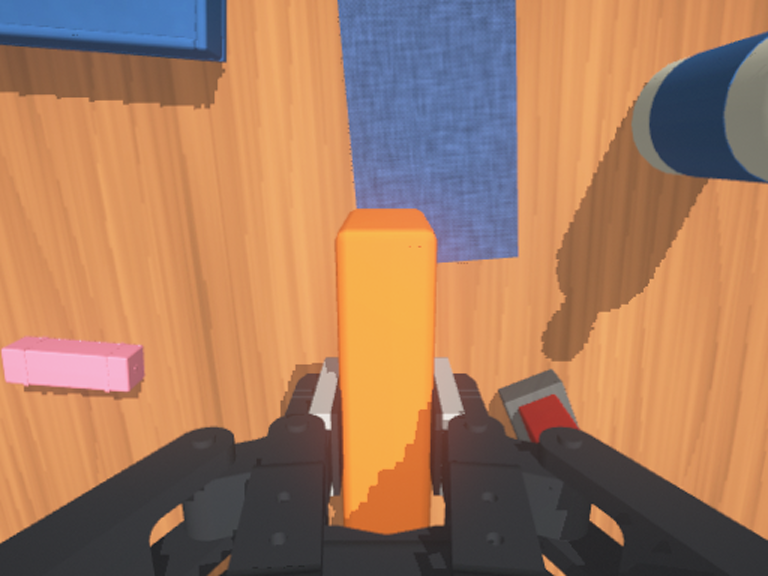

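View pics/top2.png

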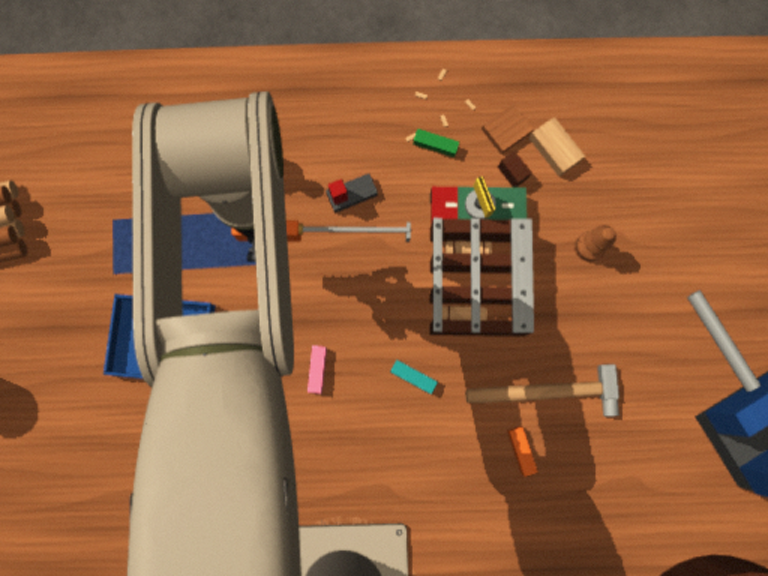

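The pick is held straight, with the handle at (388,370) between the pads and the hook at (408,230) in the top view. Next I refine the feeder frame, the hook and the blank positions.

```bash
cat > m.py <<'E'
from h import *
vv,uu=np.mgrid[:384,:512]
def masks(s):
    C=cloud(s); hsv=cv2.cvtColor(s['color'],cv2.COLOR_RGB2HSV); return C,*[hsv[...,i].astype(int) for i in range(3)]
def feeder(s):
    C,H,S,V=masks(s)
    m=(uu>283)&(uu<360)&(vv>145)&(vv<225)&(S<70)&(V>110)&(C[...,2]>.07)&(C[...,2]<.09)
    P=onplane(s,np.c_[uu[m],vv[m]],.08)[:,:2]*1000
    r=cv2.minAreaRect(P.astype(np.float32)); return r
E
python3 - <<'E'
from m import *
s=np.load('top0.npy',allow_pickle=True).item(); r=feeder(s); print(r,cv2.boxPoints(r).round(1).tolist())
b=cv2.boxPoints(r); 
# own axes
a=r[2]%90; th=np.radians(a-90 if a>45 else a); ey=np.array([np.cos(th),np.sin(th)]); ex=np.array([ey[1],-ey[0]])
c=np.array(r[0]); L=max(r[1]);W=min(r[1]); o=c-ex*82.5-ey*(-28) ; print('ex',ex,'ey',ey,'origin',o)
np.save('feeder.npy',np.array([o,ex,ey]))
C,H,S,V=masks(s)
m=(uu>283)&(uu<345)&(vv>150)&(vv<222)&(H>8)&(H<25)&(S<170)&(V>100)&(C[...,2]>.015)&(C[...,2]<.035)
P=onplane(s,np.c_[uu[m],vv[m]],.024)[:,:2]*1000-o; q=np.c_[P@ex,P@ey]
for y in(-84,-28,28):
    k=q[abs(q[:,1]-y)<18]; print(y,len(k),k.min(0) if len(k) else'',k.max(0) if len(k) else'')
s=np.load('top2.npy',allow_pickle=True).item();C,H,S,V=masks(s)
m=(uu>202)&(uu<280)&(vv>143)&(vv<165)&(S<90)&(V>100)
P=onplane(s,np.c_[uu[m],vv[m]],.194)[:,:2]; i=P[:,1].argsort(); print(len(P),'hook end y',P[i[:25]].mean(0),P[:,1].min(),'rod x near',np.median(P[i[-40:]],0),'mid',np.median(P,0))
E
```

```text
((520.1322021484375, -247.6854248046875), (163.77491760253906, 190.329345703125), 87.8904800415039) [[422.0, -326.0], [612.2000122070312, -333.0], [618.2000122070312, -169.39999389648438], [428.0, -162.39999389648438]]
ex [-0.03680975 -0.99932229] ey [ 0.99932229 -0.03680975] origin [ 551.15003079 -166.27200879]
-84 215 [ 20.68727115 -98.10446224] [140.26258284 -68.10988506]
-28 0  
28 179 [26.12180727 18.57497832] [105.0520952   40.05391646]
248 hook end y [ 0.57290386 -0.12063024] -0.1226270245573753 rod x near [0.57773933 0.01410056] mid [ 0.57527686 -0.05358535]
```

```bash
python3 -m crank '{"travel":[[0.016,0,-0.03],[0.016,0,-0.06],[0.016,0,-0.1],[0.016,-0.03,-0.15],[0.016,-0.06,-0.2],[0.016,-0.064,-0.24],[0.016,-0.064,-0.26],[0.016,-0.064,-0.26],[0.016,-0.064,-0.26],[0.016,-0.064,-0.26]],"turn":[0,0,0,0,0,0,0,0,0,0]}'
python3 - <<'E'
from m import *
o,ex,ey=np.load('feeder.npy')
s=snap('scene'); save(s,'s3.png',5,(150,190,310,310))
e=manip.observe(); p=np.array(e['ee_pos'])*1000; t=np.array(e['orientation'])[:2,0]; h=p[:2]-214*t
print(p,'hook own',(h-o)@ex,(h-o)@ey,'yaw err deg',np.degrees(np.arcsin(np.cross(t,-ex))))
E
```

```text
clock: 7.75
ee_pos: [0.5875, 0.0615, 0.0751]
orientation: [[0.039, 0.999, 0.002], [0.999, -0.039, 0.0], [0.0, 0.002, -1.0]]
force: [0.3, 0.0, -1.1]
opening: 0.271
grasp_force: 88.9
[587.35205719  61.38612026  74.88551458] hook own -14.837213218203056 27.219229017021743 yaw err deg 0.15481227730730093<stdin>:5: DeprecationWarning: Arrays of 2-dimensional vectors are deprecated. Use arrays of 3-dimensional vectors instead. (deprecated in NumPy 2.0)
```

View pics/s3.png

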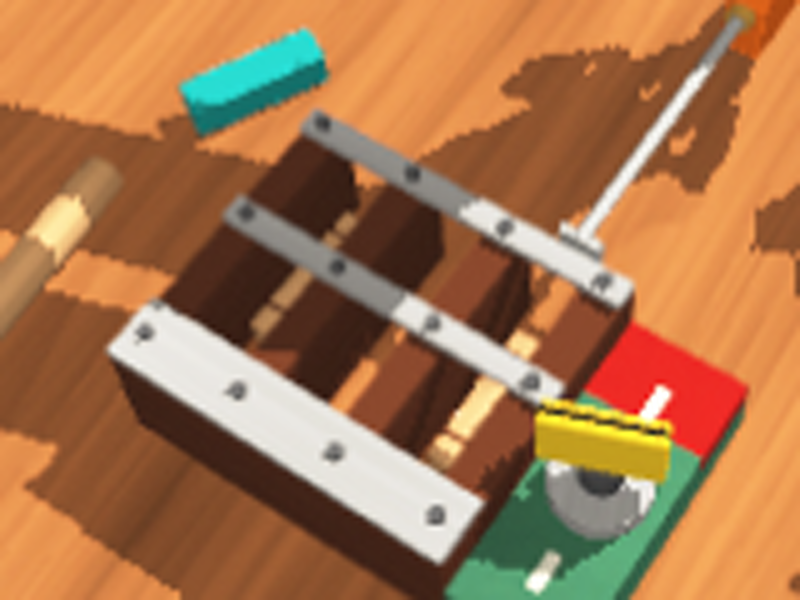

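The hook at (580,240) is in front of the right lane, and its tip is clear of the roof bar. I go in over the blank.

```bash
python3 -m crank '{"travel":[[0,-0.01,-0.003],[-0.001,-0.04,-0.003],[-0.003,-0.08,-0.003],[-0.005,-0.13,-0.003],[-0.007,-0.18,-0.003],[-0.008,-0.22,-0.003],[-0.01,-0.25,-0.003],[-0.01,-0.274,-0.003],[-0.01,-0.274,-0.003],[-0.01,-0.274,-0.003]],"turn":[0,0,0,0,0,0,0,0,0,0]}'
python3 -m crank '{"travel":[[0,0,-0.015],[0,0,-0.03],[0,0,-0.045],[0,0,-0.053],[0,0,-0.053],[0,0,-0.053],[0.001,0.015,-0.053],[0.002,0.03,-0.053],[0.003,0.045,-0.053],[0.003,0.06,-0.053]],"turn":[0,0,0,0,0,0,0,0,0,0]}'
python3 - <<'E'
from m import *
s=snap('scene'); save(s,'s4.png',5,(150,190,310,310))
E
```

```text
clock: 9.05
ee_pos: [0.5816, -0.0753, 0.0722]
orientation: [[0.039, 0.999, -0.0], [0.999, -0.039, 0.0], [0.0, -0.0, -1.0]]
force: [-0.3, 1.9, -1.5]
opening: 0.265
grasp_force: 91.5
clock: 10.3
ee_pos: [0.5832, -0.0452, 0.0459]
orientation: [[0.039, 0.999, 0.0], [0.999, -0.039, -0.0], [-0.0, 0.0, -1.0]]
force: [0.2, -1.1, -2.0]
opening: 0.259
grasp_force: 91.7
```

View pics/s4.png

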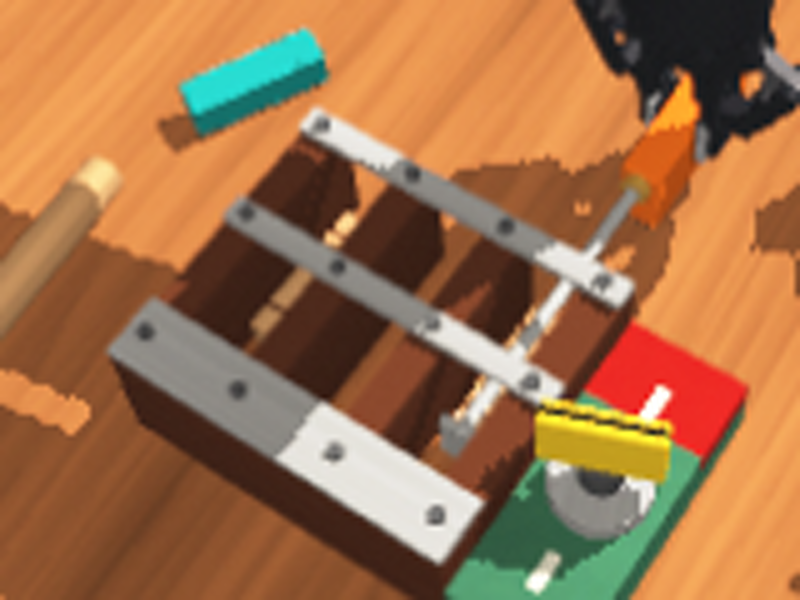

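The hook is down behind the blank, at (455,435). I pull it out.

```bash
python3 -m crank '{"travel":[[0.001,0.03,0],[0.002,0.06,0],[0.003,0.1,0],[0.005,0.14,0],[0.006,0.18,0],[0.008,0.22,0],[0.01,0.26,0],[0.011,0.29,0],[0.011,0.304,0],[0.011,0.304,0]],"turn":[0,0,0,0,0,0,0,0,0,0]}'
python3 - <<'E'
from m import *
for n in ['scene','top']: s=snap(n); np.save(n+'5.npy',s,allow_pickle=True)
im=np.vstack([cv2.resize(snap('scene')['color'][110:310,130:370],None,fx=1.5,fy=1.5),cv2.resize(s['color'][90:260,110:350],None,fx=1.5,fy=1.5)])
cv2.imwrite('pics/s5.png',im[:,:,::-1])
E
```

```text
clock: 11.6
ee_pos: [0.5885, 0.1065, 0.0457]
orientation: [[0.039, 0.999, -0.0], [0.999, -0.039, -0.0], [-0.0, -0.0, -1.0]]
force: [-0.8, -0.3, -2.3]
opening: 0.264
grasp_force: 91.7
```

View pics/s5.png

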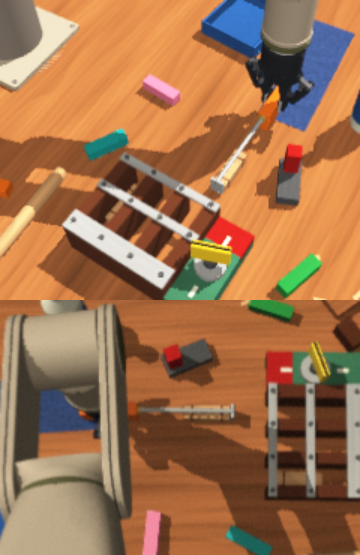

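Blank3 is out on the bench under the rod, at (210,412) in the lower view. I lift clear and go to the other lane.

```bash
python3 -m crank '{"travel":[[0,0,0.05],[0,0,0.1],[-0.03,0,0.13],[-0.08,0,0.13],[-0.14,0,0.13],[-0.2,0,0.13],[-0.225,0,0.13],[-0.225,-0.04,0.1],[-0.225,-0.082,0.055],[-0.225,-0.082,0.055]],"turn":[0,0,0,0,0,0,0,0,0,0]}'
cat > st.py <<'E'
from m import *
o,ex,ey=np.load('feeder.npy')
e=manip.observe(); p=np.array(e['ee_pos'])*1000; t=np.array(e['orientation'])[:2,0]; h=p[:2]-214*t
print(p.round(1),'hook own',((h-o)@ex).round(1),((h-o)@ey).round(1),'yaw err',np.degrees(t[0]*ex[1]-t[1]*ex[0]).round(2),e['opening'],e['grasp_force'],e['clock'])
E
python3 st.py
```

```text
clock: 13.0
ee_pos: [0.4751, 0.0638, 0.0718]
orientation: [[0.042, 0.999, -0.003], [0.999, -0.042, -0.0], [-0.0, -0.003, -1.0]]
force: [-0.9, 0.5, -1.6]
opening: 0.264
grasp_force: 91.7
[475.1  63.8  71.8] hook own -13.2 -85.6 yaw err -0.3 0.26389422703679116 91.7293918132782 13.0
```

```bash
python3 -m crank '{"travel":[[0.002,0,0.001],[0.001,-0.03,0.001],[0,-0.07,0.001],[-0.003,-0.12,0.001],[-0.005,-0.17,0.001],[-0.006,-0.22,0.001],[-0.007,-0.25,0.001],[-0.008,-0.272,0.001],[-0.008,-0.272,0.001],[-0.008,-0.272,0.001]],"turn":[0,0,0,0,0,0,0,0,0,0]}'
python3 st.py
python3 -m crank '{"travel":[[0,0,-0.015],[0,0,-0.03],[0,0,-0.045],[0,0,-0.053],[0,0,-0.053],[0,0,-0.053],[0.001,0.015,-0.053],[0.002,0.03,-0.053],[0.003,0.045,-0.053],[0.003,0.06,-0.053]],"turn":[0,0,0,0,0,0,0,0,0,0]}'
python3 st.py
python3 -m crank '{"travel":[[0.001,0.03,0],[0.002,0.06,0],[0.003,0.1,0],[0.005,0.14,0],[0.006,0.18,0],[0.008,0.22,0],[0.01,0.26,0],[0.011,0.29,0],[0.011,0.304,0],[0.011,0.304,0]],"turn":[0,0,0,0,0,0,0,0,0,0]}'
python3 st.py
python3 - <<'E'
from m import *
s=snap('top'); t=snap('scene'); np.save('top6.npy',s,allow_pickle=True)
im=np.hstack([cv2.resize(t['color'][110:310,130:370],None,fx=1.6,fy=1.6),cv2.resize(s['color'][90:290,110:350],None,fx=1.6,fy=1.6)])
cv2.imwrite('pics/s6.png',im[:,:,::-1])
E
```

```text
clock: 14.25
ee_pos: [0.4721, -0.0704, 0.0737]
orientation: [[0.04, 0.999, -0.0], [0.999, -0.04, 0.0], [0.0, -0.0, -1.0]]
force: [0.4, 0.0, -1.8]
opening: 0.263
grasp_force: 91.7
[472.1 -70.4  73.7] hook own 121.1 -83.1 yaw err -0.16 0.2626589783914284 91.72786474227905 14.25
clock: 15.5
ee_pos: [0.4737, -0.0402, 0.0474]
orientation: [[0.039, 0.999, 0.0], [0.999, -0.039, -0.0], [-0.0, 0.0, -1.0]]
force: [0.2, -0.1, -2.0]
opening: 0.262
grasp_force: 91.9
[473.7 -40.2  47.4] hook own 90.9 -82.6 yaw err -0.15 0.26215587982919947 91.8924629688263 15.5
clock: 16.75
ee_pos: [0.479, 0.1116, 0.0472]
orientation: [[0.039, 0.999, -0.0], [0.999, -0.039, -0.0], [-0.0, -0.0, -1.0]]
force: [0.0, -0.9, -2.7]
opening: 0.265
grasp_force: 91.9
[479.  111.6  47.2] hook own -61.0 -82.8 yaw err -0.12 0.2654939981518978 91.89654350280762 16.75
```

View pics/s6.png

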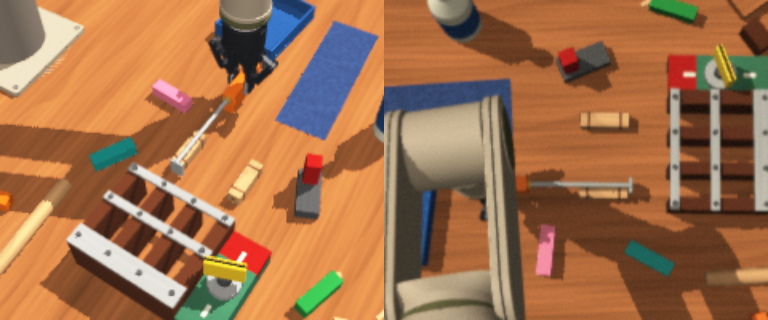

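Both blanks are on the open bench and all three lanes are empty. The pick goes back on the mat.

```bash
python3 -m crank '{"travel":[[0,0,0.06],[0,0,0.12],[0.04,0.06,0.16],[0.09,0.14,0.16],[0.14,0.22,0.16],[0.19,0.3,0.16],[0.23,0.36,0.16],[0.259,0.403,0.16],[0.259,0.403,0.16],[0.259,0.403,0.16]],"turn":[0,0,0.01,0.03,0.05,0.07,0.085,0.085,0.085,0.085]}'
python3 st.py
```

```text
clock: 18.1
ee_pos: [0.6083, 0.3116, 0.1268]
orientation: [[-0.137, 0.991, -0.001], [0.991, 0.137, -0.001], [-0.001, -0.001, -1.0]]
force: [-0.1, -0.0, -2.9]
opening: 0.261
grasp_force: 91.9
[608.3 311.6 126.8] hook own -268.9 76.7 yaw err 9.94 0.2608892342429057 91.87602281570435 18.1
```

```bash
python3 -m crank '{"travel":[[0,0.001,-0.05],[0,0.002,-0.1],[0,0.002,-0.13],[0,0.002,-0.145],[0,0.002,-0.155],[0,0.002,-0.16],[0,0.002,-0.163],[0,0.002,-0.165],[0,0.002,-0.165],[0,0.002,-0.165]],"turn":[0,0,0,0,0,0,0,0,0,0]}'
python3 -m crank '{"travel":[[0,0,0],[0,0,0],[0,0,0],[0,0,0],[0,0,0],[0,0,0],[0,0,0.05],[0,0,0.15],[0,0,0.25],[0,0,0.3]],"turn":[0,0,0,0,0,0,0,0,0,0]}' -1
python3 - <<'E'
from m import *
t=snap('top'); C,H,S,V=masks(t)
m=(H<20)&(S>180)&(V>160)&(uu<140)&(uu>70)&(vv>140)&(vv<175)
print(m.sum())
# blanks: pale wood on bench near expected
m=(uu>195)&(uu<285)&(vv>150)&(vv<225)&(C[...,2]>.017)&(C[...,2]<.03)
n,l,st_,cc=cv2.connectedComponentsWithStats(m.astype(np.uint8))
for i in range(1,n):
    if st_[i,4]>100:
        k=l==i; P=onplane(t,np.c_[uu[k],vv[k]],.024)[:,:2]*1000; r=cv2.minAreaRect(P.astype(np.float32)); print(st_[i],r,cv2.boxPoints(r).round().tolist())
save(t,'t7.png',1.5); save(snap('wrist'),'w7.png',1)
E
```

```text
clock: 19.35
ee_pos: [0.6087, 0.3137, 0.0449]
orientation: [[-0.138, 0.99, 0.0], [0.99, 0.138, 0.0], [0.0, 0.0, -1.0]]
force: [1.2, -0.0, -2.4]
opening: 0.263
grasp_force: 91.9
clock: 20.6
ee_pos: [0.61, 0.3143, 0.1992]
orientation: [[-0.138, 0.99, 0.005], [0.99, 0.138, 0.002], [0.001, 0.005, -1.0]]
force: [0.2, 0.1, -0.3]
opening: 1.003
grasp_force: 0.0
288
[233 160  30  10 268] ((583.25537109375, -63.6363639831543), (76.16893768310547, 24.08000946044922), 88.53040313720703) [[570.0, -101.0], [594.0, -102.0], [596.0, -26.0], [572.0, -25.0]]
[232 205  31   9 274] ((465.8928527832031, -59.49527359008789), (77.74394226074219, 20.831165313720703), 88.54885864257812) [[454.0, -98.0], [475.0, -99.0], [477.0, -21.0], [456.0, -20.0]]
```

View pics/w7.png

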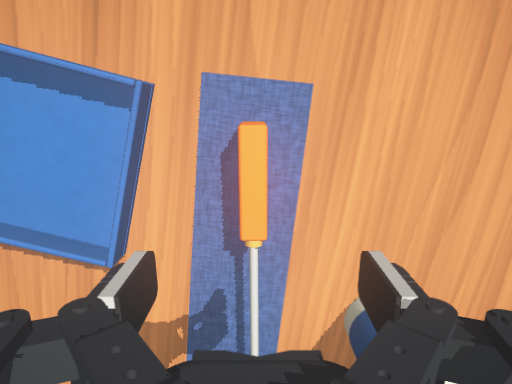

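The pick stands on the mat, handle at (253,180). Now blank3.

```bash
python3 -m crank '{"travel":[[-0.005,-0.08,0.01],[-0.01,-0.18,0.01],[-0.02,-0.28,0.01],[-0.03,-0.38,0.01],[-0.04,-0.48,0.01],[-0.05,-0.58,-0.02],[-0.053,-0.68,-0.06],[-0.053,-0.755,-0.1],[-0.053,-0.756,-0.14],[-0.053,-0.756,-0.16]],"turn":[-0.01,-0.03,-0.05,-0.078,-0.078,-0.078,-0.078,-0.078,-0.078,-0.078]}'
python3 st.py
python3 - <<'E'
from m import *
s=snap('wrist'); t=snap('top'); save(t,'t8.png'); np.save('top8.npy',t,allow_pickle=True)
C,H,S,V=masks(s)
m=(H>5)&(H<25)&(C[...,2]>.018)&(C[...,2]<.03)
n,l,st_,cc=cv2.connectedComponentsWithStats(m.astype(np.uint8)); i=1+st_[1:,4].argmax(); k=l==i
P=onplane(s,np.c_[uu[k],vv[k]],.024)[:,:2]*1000; print(k.sum(),cv2.minAreaRect(P.astype(np.float32)))
E
```

```text
clock: 21.95
ee_pos: [0.5806, -0.0638, 0.112]
orientation: [[0.026, 1.0, -0.004], [1.0, -0.026, 0.001], [0.001, -0.004, -1.0]]
force: [-0.6, -0.2, 0.9]
opening: 1.0
grasp_force: 0.0
[580.6 -63.8 112. ] hook own 110.5 28.0 yaw err 0.64 1.0000484675828423 0.0 21.95
5004 ((466.3651428222656, -56.934322357177734), (81.11338806152344, 27.9300479888916), 87.86725616455078)
```

```bash
python3 -m crank '{"travel":[[0.002,0,-0.05],[0.002,0,-0.1],[0.002,0,-0.14],[0.002,0,-0.16],[0.002,0,-0.168],[0.002,0,-0.168],[0.002,0,-0.168],[0.002,0,-0.168],[0.002,0,-0.168],[0.002,0,-0.168]],"turn":[0,0,0,0,0,0,0,0,0,0]}'
python3 -m crank '{"travel":[[0,0,0],[0,0,0],[0,0,0],[0,0,0],[0,0,0],[0,0,0],[0,0,0],[0,0,0.1],[0,0,0.2],[0,0,0.25]],"turn":[0,0,0,0,0,0,0,0,0,0]}' 1 50
```

```text
clock: 23.3
ee_pos: [0.5832, -0.0644, 0.0309]
orientation: [[0.025, 1.0, 0.0], [1.0, -0.025, -0.0], [-0.0, 0.0, -1.0]]
force: [0.4, -0.5, 0.4]
opening: 0.996
grasp_force: 0.0
clock: 24.55
ee_pos: [0.5843, -0.0645, 0.159]
orientation: [[0.025, 1.0, 0.004], [1.0, -0.025, -0.001], [-0.001, 0.004, -1.0]]
force: [0.9, 0.0, -0.2]
opening: 0.268
grasp_force: 49.8
```

```bash
python3 -m crank '{"travel":[[-0.03,0.08,0],[-0.06,0.18,0],[-0.1,0.28,0],[-0.14,0.38,0],[-0.18,0.48,0],[-0.22,0.58,0],[-0.25,0.68,0],[-0.252,0.734,-0.03],[-0.252,0.734,-0.05],[-0.252,0.734,-0.05]],"turn":[0,0,-0.01,-0.02,-0.03,-0.044,-0.044,-0.044,-0.044,-0.044]}'
python3 st.py
```

```text
clock: 25.8
ee_pos: [0.4561, 0.3017, 0.1292]
orientation: [[0.117, 0.993, -0.003], [0.993, -0.117, -0.002], [-0.002, -0.002, -1.0]]
force: [0.3, -0.3, -0.9]
opening: 0.269
grasp_force: 49.8
[456.1 301.7 129.2] hook own -250.8 -129.3 yaw err -4.6 0.26876365216336506 49.83376622200012 25.8
```

```bash
python3 -m crank '{"travel":[[0.002,0.001,-0.05],[0.002,0.001,-0.1],[0.002,0.001,-0.14],[0.002,0.001,-0.16],[0.002,0.001,-0.175],[0.002,0.001,-0.182],[0.002,0.001,-0.186],[0.002,0.001,-0.186],[0.002,0.001,-0.186],[0.002,0.001,-0.186]],"turn":[0,0,0,0,0,0,0,0,0,0]}'
python3 -m crank '{"travel":[[0,0,0],[0,0,0],[0,0,0],[0,0,0],[0,0,0],[0,0,0.04],[0,0,0.1],[0,0,0.18],[0,0,0.25],[0,0,0.25]],"turn":[0,0,0,0,0,0,0,0,0,0]}' 0.2
python3 st.py
python3 - <<'E'
from m import *
t=snap('top'); C,H,S,V=masks(t); np.save('top9.npy',t,allow_pickle=True)
m=(uu>195)&(uu<285)&(vv>150)&(vv<225)&(C[...,2]>.017)&(C[...,2]<.03)
n,l,st_,cc=cv2.connectedComponentsWithStats(m.astype(np.uint8))
for i in range(1,n):
    if st_[i,4]>100:
        k=l==i; P=onplane(t,np.c_[uu[k],vv[k]],.024)[:,:2]*1000; r=cv2.minAreaRect(P.astype(np.float32)); print(st_[i],r)
save(snap('wrist'),'w9.png',1)
E
```

```text
clock: 27.05
ee_pos: [0.4582, 0.3033, 0.0381]
orientation: [[0.117, 0.993, 0.0], [0.993, -0.117, 0.0], [0.0, 0.0, -1.0]]
force: [0.2, -0.0, 0.1]
opening: 0.266
grasp_force: 49.8
clock: 28.3
ee_pos: [0.4602, 0.3043, 0.1667]
orientation: [[0.117, 0.993, 0.006], [0.993, -0.117, 0.003], [0.004, 0.006, -1.0]]
force: [1.0, 0.6, 0.1]
opening: 0.404
grasp_force: 0.0
[460.2 304.3 166.7] hook own -253.6 -125.4 yaw err -4.61 0.40367358218456034 0.0 28.3
[232 205  31   9 274] ((465.8928527832031, -59.49527359008789), (77.74394226074219, 20.831165313720703), 88.54885864257812)
```

View pics/w9.png

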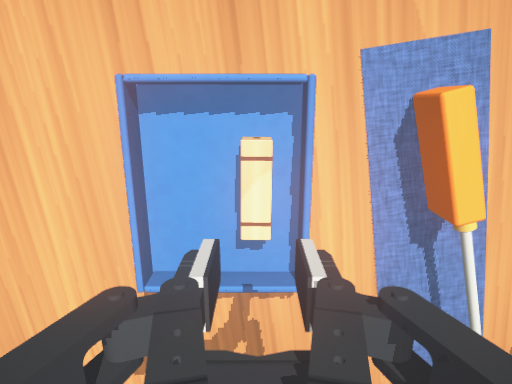

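Blank3 lies flat in the tray, at (256,188). Now blank1.

```bash
python3 -m crank '{"travel":[[0.002,-0.08,0],[0.004,-0.18,0],[0.006,-0.28,0],[0.008,-0.38,0],[0.01,-0.48,0],[0.014,-0.58,0],[0.016,-0.67,-0.03],[0.016,-0.722,-0.08],[0.016,-0.722,-0.095],[0.016,-0.722,-0.095]],"turn":[0,0.01,0.02,0.03,0.043,0.043,0.043,0.043,0.043,0.043]}' -1
python3 st.py
python3 -m crank '{"travel":[[0,0,-0.05],[0,0,-0.1],[0,0,-0.14],[0,0,-0.16],[0,0,-0.17],[0,0,-0.17],[0,0,-0.17],[0,0,-0.17],[0,0,-0.17],[0,0,-0.17]],"turn":[0,0,0,0,0,0,0,0,0,0]}'
python3 -m crank '{"travel":[[0,0,0],[0,0,0],[0,0,0],[0,0,0],[0,0,0],[0,0,0],[0,0,0],[0,0,0.1],[0,0,0.2],[0,0,0.25]],"turn":[0,0,0,0,0,0,0,0,0,0]}' 1 50
```

```text
clock: 29.65
ee_pos: [0.4649, -0.0571, 0.1137]
orientation: [[0.028, 1.0, -0.003], [1.0, -0.028, 0.001], [0.001, -0.003, -1.0]]
force: [-0.3, 1.2, 0.3]
opening: 1.002
grasp_force: 0.0
[464.9 -57.1 113.7] hook own 108.0 -88.3 yaw err 0.53 1.0017325746049628 0.0 29.65
clock: 30.9
ee_pos: [0.4662, -0.0579, 0.0304]
orientation: [[0.027, 1.0, 0.0], [1.0, -0.027, -0.0], [-0.0, 0.0, -1.0]]
force: [0.1, 0.1, 1.0]
opening: 1.001
grasp_force: 0.0
clock: 32.15
ee_pos: [0.4671, -0.0581, 0.1581]
orientation: [[0.027, 1.0, 0.003], [1.0, -0.027, -0.001], [-0.001, 0.003, -1.0]]
force: [0.9, -0.2, -0.9]
opening: 0.268
grasp_force: 50.3
```

```bash
python3 -m crank '{"travel":[[-0.02,0.08,0],[-0.04,0.18,0],[-0.06,0.28,0],[-0.08,0.38,0],[-0.1,0.48,0],[-0.12,0.58,0],[-0.121,0.68,0],[-0.121,0.733,-0.03],[-0.121,0.733,-0.05],[-0.121,0.733,-0.05]],"turn":[0,0,-0.01,-0.02,-0.03,-0.044,-0.044,-0.044,-0.044,-0.044]}'
python3 st.py
python3 -m crank '{"travel":[[0,0,-0.05],[0,0,-0.1],[0,0,-0.14],[0,0,-0.16],[0,0,-0.175],[0,0,-0.182],[0,0,-0.185],[0,0,-0.185],[0,0,-0.185],[0,0,-0.185]],"turn":[0,0,0,0,0,0,0,0,0,0]}'
python3 -m crank '{"travel":[[0,0,0],[0,0,0],[0,0,0],[0,0,0],[0,0,0],[0,0,0.04],[0,0,0.1],[0,0,0.18],[0,0,0.25],[0,0,0.25]],"turn":[0,0,0,0,0,0,0,0,0,0]}' 0.2
python3 - <<'E'
from m import *
t=snap('top'); C,H,S,V=masks(t); np.save('top10.npy',t,allow_pickle=True)
w=snap('wrist')
im=np.hstack([cv2.resize(w['color'],(440,330)),cv2.resize(t['color'][90:240,190:354],(360,330))]); cv2.imwrite('pics/w10.png',im[:,:,::-1])
def rect(m,z,name):
    P=onplane(t,np.c_[uu[m],vv[m]],z)[:,:2]; r=cv2.minAreaRect((P*1000).astype(np.float32)); print(name,m.sum(),r,cv2.boxPoints(r).round().tolist())
b=(uu>205)&(uu<275)&(vv>100)&(vv<150)
rect(b&((H<6)|(H>174))&(S>170)&(C[...,2]>.065),.075,'post')
rect(b&(S<90)&(C[...,2]>.012)&(C[...,2]<.03),.022,'foot')
E
```

```text
clock: 33.4
ee_pos: [0.4045, 0.3076, 0.1287]
orientation: [[0.119, 0.993, -0.003], [0.993, -0.119, -0.002], [-0.002, -0.003, -1.0]]
force: [-0.9, -0.0, -1.1]
opening: 0.268
grasp_force: 50.2
[404.5 307.6 128.7] hook own -254.8 -181.6 yaw err -4.71 0.26846527775600343 50.22925794124603 33.4
clock: 34.65
ee_pos: [0.4057, 0.3088, 0.038]
orientation: [[0.119, 0.993, 0.0], [0.993, -0.119, 0.0], [0.0, 0.0, -1.0]]
force: [-0.3, 0.7, -0.9]
opening: 0.267
grasp_force: 50.2
clock: 35.9
ee_pos: [0.4076, 0.3099, 0.1665]
orientation: [[0.119, 0.993, 0.006], [0.993, -0.119, 0.003], [0.004, 0.005, -1.0]]
force: [-0.2, 0.2, 0.5]
opening: 0.402
grasp_force: 0.0
post 111 ((674.3636474609375, -8.042984008789062), (28.245941162109375, 25.80959129333496), 17.5194091796875) [[657.0, 0.0], [665.0, -25.0], [692.0, -16.0], [684.0, 9.0]]
foot 332 ((683.2951049804688, -30.790653228759766), (40.719364166259766, 82.48587036132812), 21.053020477294922) [[649.0, 0.0], [679.0, -77.0], [717.0, -62.0], [687.0, 15.0]]
```

View pics/w10.png

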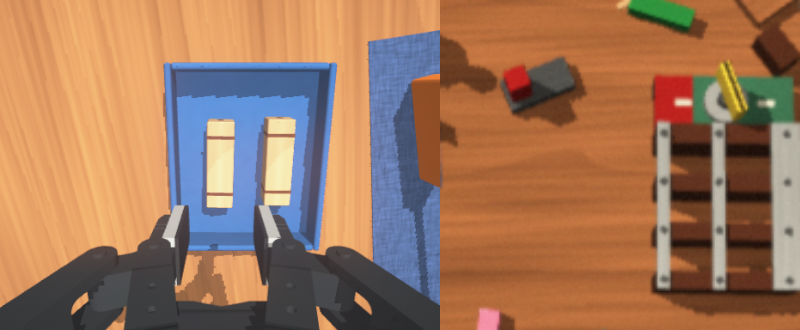

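Both blanks are flat in the tray, at (220,163) and (279,161). The shoe has not moved, so I reach for its red post.

```bash
python3 -m crank '{"travel":[[0.06,-0.07,0.02],[0.12,-0.14,0.04],[0.2,-0.23,0.04],[0.27,-0.32,0.04],[0.34,-0.41,0.04],[0.42,-0.49,0.02],[0.49,-0.58,0],[0.538,-0.634,-0.02],[0.538,-0.634,-0.03],[0.538,-0.634,-0.03]],"turn":[0.03,0.06,0.1,0.15,0.2,0.232,0.232,0.232,0.232,0.232]}' -1
python3 st.py
python3 - <<'E'
from m import *
s=snap('wrist'); C,H,S,V=masks(s); 
m=((H<6)|(H>174))&(S>170)&(C[...,2]>.068)&(C[...,2]<.08)
P=onplane(s,np.c_[uu[m],vv[m]],.075)[:,:2]; r=cv2.minAreaRect((P*1000).astype(np.float32)); print(m.sum(),r)
m=(S<90)&(C[...,2]>.015)&(C[...,2]<.028)
n,l,st_,cc=cv2.connectedComponentsWithStats(m.astype(np.uint8)); m=l==1+st_[1:,4].argmax()
P=onplane(s,np.c_[uu[m],vv[m]],.022)[:,:2]; r=cv2.minAreaRect((P*1000).astype(np.float32)); print(m.sum(),r)
E
```

```text
clock: 37.25
ee_pos: [0.673, -0.008, 0.1451]
orientation: [[-0.358, 0.934, -0.004], [0.934, 0.358, 0.001], [0.002, -0.004, -1.0]]
force: [-0.7, -0.4, -0.1]
opening: 1.0
grasp_force: 0.0
[673.   -8.  145.1] hook own 34.2 199.9 yaw err 22.47 0.9995633657215889 0.0 37.25
1876 ((674.7933959960938, -5.598114013671875), (25.10220718383789, 27.401037216186523), 21.094234466552734)
2958 ((683.7093505859375, -28.227542877197266), (39.72640609741211, 85.44613647460938), 21.231552124023438)
```

```bash
python3 -m crank '{"travel":[[0.001,0.004,-0.05],[0.001,0.004,-0.1],[0.001,0.004,-0.13],[0.001,0.004,-0.15],[0.001,0.004,-0.165],[0.001,0.004,-0.175],[0.001,0.004,-0.175],[0.001,0.004,-0.175],[0.001,0.004,-0.175],[0.001,0.004,-0.175]],"turn":[0,0,0,0,0,0,0,0,0,0]}'
python3 -m crank '{"travel":[[0,0,0],[0,0,0],[0,0,0],[0,0,0],[0,0,0],[0,0,0],[0,0,0],[0,0,0],[0,0,0],[0,0,0]],"turn":[0,0,0,0,0,0,0,0,0,0]}' 1 80
python3 st.py
```

```text
clock: 38.55
ee_pos: [0.6753, -0.0064, 0.0606]
orientation: [[-0.358, 0.934, 0.0], [0.934, 0.358, -0.0], [-0.0, 0.0, -1.0]]
force: [0.8, 0.8, 0.2]
opening: 0.999
grasp_force: 0.0
clock: 39.8
ee_pos: [0.6752, -0.0063, 0.0604]
orientation: [[-0.358, 0.934, 0.0], [0.934, 0.358, -0.0], [-0.0, 0.0, -1.0]]
force: [0.7, 0.4, 1.4]
opening: 0.296
grasp_force: 78.6
[675.2  -6.3  60.4] hook own 32.4 202.1 yaw err 22.49 0.2956204900121929 78.55120897293091 39.8
```

```bash
python3 -m crank '{"travel":[[-0.002,-0.01,0],[-0.008,-0.03,0],[-0.016,-0.05,0],[-0.024,-0.07,0],[-0.032,-0.09,0],[-0.04,-0.11,0],[-0.048,-0.13,0],[-0.054,-0.15,0],[-0.058,-0.159,0],[-0.058,-0.159,0]],"turn":[-0.01,-0.03,-0.06,-0.09,-0.12,-0.15,-0.17,-0.1875,-0.1875,-0.1875]}'
python3 st.py
cat > shoe.py <<'E'
from m import *
import sys
o,ex,ey=np.load('feeder.npy')
e=manip.observe(); p=np.array(e['ee_pos'])[:2]*1000-o; print('tcp own',(p@ex).round(1),(p@ey).round(1))
def rep(s,m,z,name):
    P=onplane(s,np.c_[uu[m],vv[m]],z)[:,:2]*1000-o; q=np.c_[P@ex,P@ey]
    r=cv2.minAreaRect(q.astype(np.float32)); print(name,m.sum(),'x',np.percentile(q[:,0],[1,99]).round(1),'y',np.percentile(q[:,1],[1,99]).round(1),r)
for n in ['top','scene']:
    s=snap(n); C,H,S,V=masks(s); np.save(n+'s.npy',s,allow_pickle=True)
    D=C[...,:2]*1000-o; X=D@ex; Y=D@ey; Z=C[...,2]
    red=((H<6)|(H>174))&(S>150)
    rep(s,red&(Z>.035)&(Z<.047)&(X>-20)&(X<60)&(Y>50)&(Y<150),.042,n+' ledge')
    m=(S<90)&(Z>.014)&(Z<.03)&(X>-150)&(X<5)&(Y>60)&(Y<130)
    if m.sum()>20: rep(s,m,.022,n+' foot')
    m=red&(Z>.068)&(Z<.08)&(X>-150)&(X<10)&(Y>60)&(Y<130)
    if m.sum()>5: rep(s,m,.075,n+' post')
s=snap('scene'); t=snap('top')
im=np.hstack([cv2.resize(s['color'][200:320,220:340],(400,400)),cv2.resize(t['color'][100:200,240:340],(400,400))]); cv2.imwrite('pics/'+sys.argv[1],im[:,:,::-1])
E
python3 shoe.py sh1.png
```

```text
clock: 41.05
ee_pos: [0.6458, -0.0868, 0.0603]
orientation: [[0.026, 1.0, -0.0], [1.0, -0.026, -0.001], [-0.001, -0.0, -1.0]]
force: [-0.9, -2.0, 2.9]
opening: 0.293
grasp_force: 79.1
[645.8 -86.8  60.3] hook own 131.1 93.9 yaw err 0.6 0.2933624605057398 79.1066586971283 41.05
tcp own -82.9 91.7
top ledge 323 x [ 1.1 43. ] y [ 77.7 131.6] ((22.062196731567383, 103.20844268798828), (56.93571853637695, 41.90141677856445), 89.9854507446289)
top foot 158 x [-97.8 -34.4] y [ 71.  109.3] ((-66.08818054199219, 91.29029846191406), (63.661495208740234, 40.808528900146484), 0.6569964289665222)
scene ledge 421 x [-2.4 41. ] y [ 65.9 132.5] ((18.99715805053711, 99.21311950683594), (67.78915405273438, 45.1052131652832), 89.68419647216797)
scene foot 317 x [-81.6 -15.7] y [ 73.2 112.5] ((-51.1769905090332, 92.77374267578125), (40.17436218261719, 72.41686248779297), 89.12905883789062)
scene post 84 x [-93.9 -66.5] y [ 78.2 104.2] ((-79.87997436523438, 91.45897674560547), (28.303220748901367, 26.58952522277832), 0.42766812443733215)
```

View pics/sh1.png

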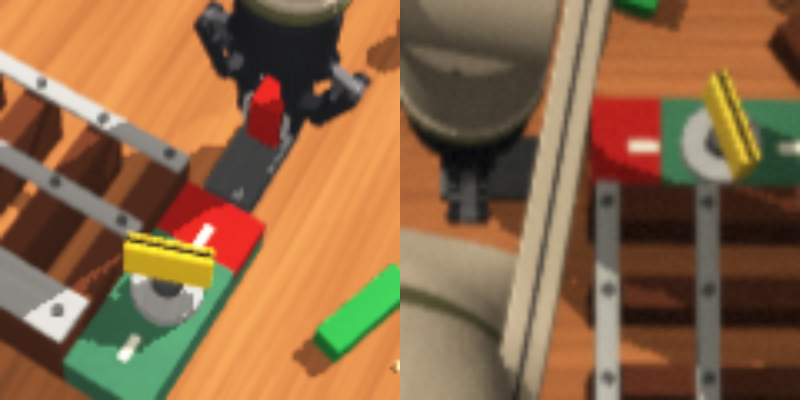

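The shoe at (240,165) is lined up with the red pocket and held. I slide it in.

```bash
python3 -m crank '{"travel":[[0,0,0],[0,-0.005,0],[0,-0.015,0],[0,-0.03,0],[-0.001,-0.045,0],[-0.002,-0.06,0],[-0.003,-0.075,0],[-0.003,-0.09,0],[-0.003,-0.1,0],[-0.003,-0.1,0]],"turn":[-0.005,-0.005,-0.005,-0.005,-0.005,-0.005,-0.005,-0.005,-0.005,-0.005]}'
python3 st.py; python3 -c "
from m import *
o,ex,ey=np.load('feeder.npy');p=np.array(manip.observe()['ee_pos'])[:2]*1000-o;print(p@ex,p@ey)"
```

```text
clock: 42.5
ee_pos: [0.6449, -0.1345, 0.0604]
orientation: [[0.036, 0.999, 0.0], [0.999, -0.036, 0.002], [0.002, 0.0, -1.0]]
force: [-0.3, 2.8, 5.2]
opening: 0.296
grasp_force: 79.9
[ 644.9 -134.5   60.4] hook own 178.8 92.6 yaw err 0.02 0.2959845617786641 79.85189437866211 42.5
-35.227470781493324 92.50523804979281
```

```bash
python3 -m crank '{"travel":[[0,-0.006,0],[0,-0.012,0],[-0.001,-0.018,0],[-0.001,-0.02,0],[-0.001,-0.022,0],[-0.001,-0.024,0],[-0.001,-0.026,0],[-0.001,-0.028,0],[-0.001,-0.028,0],[-0.001,-0.028,0]],"turn":[0,0,0,0,0,0,0,0,0,0]}'
python3 shoe.py sh2.png
```

```text
clock: 43.75
ee_pos: [0.6445, -0.1468, 0.0605]
orientation: [[0.036, 0.999, 0.0], [0.999, -0.036, 0.004], [0.004, 0.0, -1.0]]
force: [-0.9, 10.6, 6.4]
opening: 0.296
grasp_force: 80.2
tcp own -22.9 92.6
top ledge 157 x [ 1.1 43. ] y [ 77.6 130.1] ((30.552715301513672, 96.91371154785156), (68.371826171875, 32.025665283203125), 48.056976318359375)
top foot 25 x [-37.1  -2.6] y [ 73.9 100.5] ((-19.825353622436523, 87.59637451171875), (34.38252258300781, 27.178667068481445), 0.26226750016212463)
scene ledge 443 x [-12.1  41.1] y [ 66.  132.7] ((14.226116180419922, 99.82470703125), (69.45140075683594, 56.28828430175781), 87.35929870605469)
scene post 77 x [-30.3  -7.1] y [ 79.8 104.8] ((-18.657482147216797, 92.62741088867188), (26.71809196472168, 23.414155960083008), 88.80210876464844)
```

```bash
python3 -m crank '{"travel":[[0,-0.001,0],[0,-0.002,0],[0,-0.003,0],[0,-0.004,0],[0,-0.004,0],[0,-0.004,0],[0,-0.004,0],[0,-0.004,0],[0,-0.004,0],[0,-0.004,0]],"turn":[0,0,0,0,0,0,0,0,0,0]}'
```

```text
clock: 45.2
ee_pos: [0.6445, -0.147, 0.0606]
orientation: [[0.035, 0.999, -0.0], [0.999, -0.035, 0.006], [0.006, -0.0, -1.0]]
force: [-2.6, 17.2, 10.5]
opening: 0.295
grasp_force: 80.5
```

```bash
python3 -m crank '{"travel":[[0.001,-0.002,0],[0.002,-0.004,0],[0.002,-0.005,0],[0,-0.005,0],[-0.002,-0.005,0],[-0.002,-0.005,0],[0,-0.005,0],[0,-0.005,0],[0,-0.002,0],[0,0.004,0]],"turn":[0,0,0,0,0,0,0,0,0,0]}'
python3 st.py
python3 -m crank '{"travel":[[0,0,0],[0,0,0],[0,0,0],[0,0,0],[0,0,0],[0,0,0],[0,0,0.06],[0,0.1,0.14],[0,0.2,0.25],[0,0.2,0.25]],"turn":[0,0,0,0,0,0,0,0,0,0]}' -0.2
python3 - <<'E'
from m import *
w=snap('wrist'); C,H,S,V=masks(w); np.save('w11.npy',w,allow_pickle=True); save(w,'w11.png',1)
E
python3 shoe.py sh3.png
```

```text
clock: 46.45
ee_pos: [0.6444, -0.1467, 0.0604]
orientation: [[0.035, 0.999, -0.0], [0.999, -0.035, 0.003], [0.003, -0.0, -1.0]]
force: [0.1, 2.8, 4.6]
opening: 0.295
grasp_force: 79.7
[ 644.4 -146.7   60.4] hook own 191.0 92.9 yaw err 0.1 0.2951722925449777 79.69937682151794 46.45
clock: 47.7
ee_pos: [0.6463, -0.0475, 0.1903]
orientation: [[0.034, 0.999, 0.007], [0.999, -0.034, -0.0], [-0.0, 0.007, -1.0]]
force: [0.6, -0.2, 0.9]
opening: 0.601
grasp_force: 0.0
tcp own -122.1 90.4
top ledge 326 x [-14.5  43. ] y [ 77.7 131.6] ((11.634510040283203, 103.26447296142578), (57.1494026184082, 62.46517562866211), 89.69225311279297)
top foot 77 x [-37.1  -2.6] y [ 71.3 110.4] ((-19.78252410888672, 91.83854675292969), (34.50690460205078, 41.041412353515625), 0.26177114248275757)
top post 109 x [-34.5  -9.1] y [ 79.1 105.3] ((-21.743236541748047, 92.17489624023438), (25.375646591186523, 26.230823516845703), 0.2232302725315094)
scene ledge 449 x [-12.9  41.1] y [ 65.8 132.7] ((13.032630920410156, 99.97283935546875), (69.26541900634766, 58.686370849609375), 87.35929870605469)
scene foot 32 x [-39.7 -14.1] y [ 74.3 112.5] ((-20.331317901611328, 96.77114868164062), (22.51192855834961, 43.12202835083008), 32.244014739990234)
scene post 110 x [-34.3  -6.6] y [ 80.8 106.4] ((-20.34143829345703, 93.64974975585938), (27.951797485351562, 25.92388153076172), 1.802072286605835)
```

View pics/sh3.png

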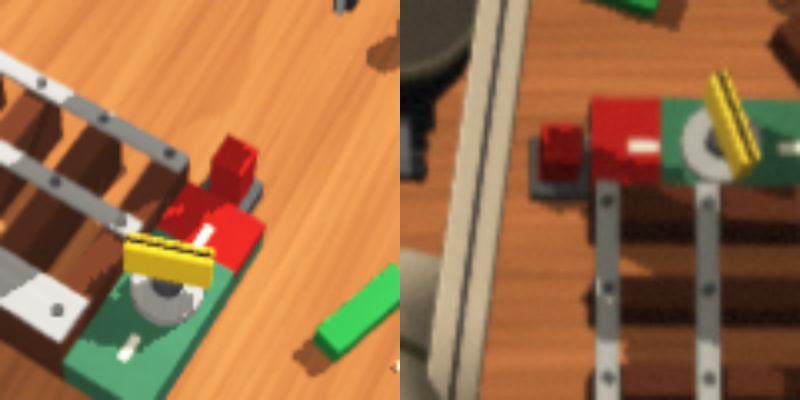

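The shoe is home and square: the post reads (-21.7, 92.2) against the expected (-21, 92), and its rear edge is parallel to the mouth. Next, the collar.

```bash
python3 -m crank '{"travel":[[0.001,-0.04,0],[0.002,-0.09,0],[0.003,-0.14,0],[0.005,-0.19,0],[0.007,-0.25,0],[0.009,-0.31,0],[0.01,-0.37,0],[0.01,-0.412,0],[0.01,-0.412,0],[0.01,-0.412,0]],"turn":[-0.08,-0.16,-0.24,-0.32,-0.4,-0.48,-0.54,-0.583,-0.583,-0.583]}'
cat > wing.py <<'E'
from m import *
o,ex,ey=np.load('feeder.npy'); print('axis',(o+83*ex+102*ey).round(1))
for n in ['top','scene','wrist']:
    s=snap(n); C,H,S,V=masks(s)
    m=(H>22)&(H<36)&(S>130)&(C[...,2]>.108)&(C[...,2]<.12)&(abs(C[...,0]-.65)<.05)&(abs(C[...,1]+.253)<.05)
    if m.sum()<15: print(n,m.sum()); continue
    P=onplane(s,np.c_[uu[m],vv[m]],.114)[:,:2]*1000; r=cv2.minAreaRect(P.astype(np.float32)); v=cv2.fitLine(P.astype(np.float32),2,0,.01,.01).ravel()
    print(n,m.sum(),r,'dir',np.degrees(np.arctan2(v[1],v[0])))
E
python3 wing.py; python3 st.py
```

```text
clock: 49.2
ee_pos: [0.6483, -0.2557, 0.1838]
orientation: [[0.951, 0.309, -0.002], [0.309, -0.951, 0.001], [-0.001, -0.002, -1.0]]
force: [-0.2, 0.8, 0.2]
opening: 0.598
grasp_force: 0.0
axis [ 650. -253.]
top 50 ((636.9219970703125, -255.66552734375), (37.123497009277344, 11.993532180786133), 18.580093383789062) dir 15.6975975
scene 42 ((665.0137939453125, -245.57098388671875), (22.665605545043945, 12.060760498046875), 14.858141899108887) dir 13.753461
wrist 1339 ((647.9508666992188, -251.0014190673828), (60.563987731933594, 11.381185531616211), 18.195993423461914) dir 17.996946
[ 649.  -254.9  184.9] hook own 158.7 -99.8 yaw err -53.79 0.6022914468593205 0.0 49.35
```

```bash
python3 -m crank '{"travel":[[0,0.005,-0.04],[0,0.005,-0.08],[0,0.005,-0.11],[0,0.005,-0.13],[0,0.005,-0.145],[0,0.005,-0.149],[0,0.005,-0.149],[0,0.005,-0.149],[0,0.005,-0.149],[0,0.005,-0.149]],"turn":[0,0,0,0,0,0,0,0,0,0]}'
python3 -m crank '{"travel":[[0,0,0],[0,0,0],[0,0,0],[0,0,0],[0,0,0],[0,0,0],[0,0,0],[0,0,0],[0,0,0],[0,0,0]],"turn":[0,0,0,0,0,0,0,0,0,0]}' 1 40
```

```text
clock: 50.6
ee_pos: [0.6492, -0.2534, 0.1111]
orientation: [[0.951, 0.308, 0.0], [0.308, -0.951, -0.0], [0.0, 0.0, -1.0]]
force: [-1.1, 0.1, 0.4]
opening: 0.598
grasp_force: 0.0
clock: 51.85
ee_pos: [0.6485, -0.2513, 0.1109]
orientation: [[0.951, 0.309, -0.002], [0.309, -0.951, 0.003], [-0.001, -0.004, -1.0]]
force: [-7.2, 8.1, 6.3]
opening: 0.133
grasp_force: 40.9
```

```bash
python3 -m crank '{"travel":[[0,0,0],[0,0,0],[0,0,0],[0,0,0],[0,0,0],[0,0,0],[0,0,0],[0,0,0],[0,0,0],[0,0,0]],"turn":[0.04,0.11,0.18,0.25,0.32,0.39,0.46,0.53,0.57,0.57]}'; python3 st.py; python3 -c "
from cell import manip;print(manip.observe()['moment'])"
```

```text
clock: 53.1
ee_pos: [0.6482, -0.251, 0.1109]
orientation: [[0.062, 0.998, -0.003], [0.998, -0.061, 0.004], [0.003, -0.003, -1.0]]
force: [-8.3, 11.0, 8.2]
opening: 0.136
grasp_force: 41.1
[ 648.2 -251.   110.9] hook own 295.0 94.8 yaw err -1.42 0.1360389436453075 41.08871340751648 53.1
[1.45151475 1.03461235 0.00772499]
```

```bash
python3 -m crank '{"travel":[[-0.001,0.003,0],[-0.001,0.003,0],[-0.001,0.003,0],[-0.001,0.003,0],[-0.001,0.003,0],[-0.001,0.003,0],[-0.001,0.003,0],[-0.001,0.003,0],[-0.001,0.003,0],[-0.001,0.003,0]],"turn":[0.005,0.01,0.015,0.02,0.025,0.03,0.035,0.04,0.04,0.04]}'; python3 st.py; python3 -c "
from cell import manip;print(manip.observe()['moment'])"
```

```text
clock: 54.35
ee_pos: [0.6481, -0.2509, 0.111]
orientation: [[-0.018, 1.0, -0.001], [1.0, 0.018, 0.002], [0.002, -0.001, -1.0]]
force: [-5.0, 6.2, 5.9]
opening: 0.134
grasp_force: 62.6
[ 648.1 -250.9  111. ] hook own 294.6 111.8 yaw err 3.16 0.1338799175676778 62.573731248266995 54.35
[ 0.90407506  0.7072263  -1.45055782]
```

```bash
python3 -m crank '{"travel":[[0,0,0],[0,0,0],[0,0,0],[0,0,0],[0,0,0],[0,0,0.04],[0,0,0.1],[0,0,0.16],[0,0,0.2],[0,0,0.2]],"turn":[0,0,0,0,0,0,0,0,0,0]}' -0.2
python3 st.py; python3 wing.py
```

```text
clock: 55.6
ee_pos: [0.6498, -0.2524, 0.2141]
orientation: [[-0.02, 1.0, 0.004], [1.0, 0.02, -0.002], [-0.002, 0.004, -1.0]]
force: [-0.1, -0.2, -0.2]
opening: 0.601
grasp_force: 0.0
[ 649.8 -252.4  214.1] hook own 296.1 113.9 yaw err 3.25 0.601426072080974 0.0 55.6
axis [ 650. -253.]
top 47 ((648.711181640625, -240.27732849121094), (32.12379837036133, 10.13187026977539), 88.63011932373047) dir 88.36137
scene 109 ((648.0371704101562, -252.21429443359375), (60.191612243652344, 12.406447410583496), 87.92791748046875) dir 88.11822
wrist 1090 ((647.3873901367188, -250.69956970214844), (60.90876007080078, 11.688495635986328), 87.8746566772461) dir 88.16726
```

The wing reads 88.1° against 87.9° for the lanes, so it is locked. I retreat and check everything by numbers.

```bash
python3 -m crank '{"travel":[[0,0,0.08],[-0.05,0,0.16],[-0.1,-0.05,0.2],[-0.15,-0.12,0.2],[-0.2,-0.2,0.2],[-0.25,-0.28,0.2],[-0.3,-0.34,0.2],[-0.35,-0.4,0.2],[-0.35,-0.4,0.2],[-0.35,-0.4,0.2]],"turn":[0,0,0,0,0,0,0,0,0,0]}'
python3 shoe.py sh4.png
python3 - <<'E'
from m import *
t0=np.load('top0.npy',allow_pickle=True).item(); t=snap('top'); C,H,S,V=masks(t)
def rect(m,z,name):
    P=onplane(t,np.c_[uu[m],vv[m]],z)[:,:2]; r=cv2.minAreaRect((P*1000).astype(np.float32)); print(name,m.sum(),np.round(r[0],1),np.round(r[1],1),round(r[2],1),'z',np.median(C[m][:,2]).round(4))
rect((uu>77)&(uu<133)&(vv>143)&(vv<173)&(H<20)&(S>180)&(V>160)&(C[...,2]>.03),.046,'handle')
m=(uu>72)&(uu<140)&(vv>198)&(vv<256)&(H>8)&(H<30)&(V>100)&(C[...,2]>.005)
n,l,st,_=cv2.connectedComponentsWithStats(m.astype(np.uint8))
for i in range(1,n):
    if st[i,4]>60: rect(l==i,.03,'blank in tray')
d=np.abs(t['color'].astype(int)-t0['color']).sum(2)
for n,(u0,v0,u1,v1) in dict(bottle=(135,70,172,118),hammer=(308,240,416,280),finial=(380,145,415,178),green=(272,84,310,105),turq=(258,236,294,265),pink=(200,226,220,266),orange=(336,280,362,320)).items(): print(n,(d[v0:v1,u0:u1]>90).mean().round(3))
E
```

```text
clock: 57.0
ee_pos: [0.4736, -0.4513, 0.3093]
orientation: [[-0.02, 1.0, -0.001], [1.0, 0.02, 0.002], [0.002, -0.001, -1.0]]
force: [0.5, -0.3, 0.3]
opening: 0.601
grasp_force: 0.0
tcp own 287.7 -67.1
top ledge 324 x [-13.9  43. ] y [ 77.7 131.6] ((11.652006149291992, 104.598388671875), (54.481407165527344, 62.44451904296875), 89.69225311279297)
top foot 74 x [-37.1  -2.6] y [ 73.3 112. ] ((-19.866247177124023, 91.766357421875), (34.50438690185547, 40.601226806640625), 0.0254729725420475)
top post 112 x [-34.5  -9.1] y [ 79.  105.3] ((-21.743186950683594, 92.16497802734375), (25.37580108642578, 26.250457763671875), 0.22371603548526764)
scene ledge 400 x [-13.3  41.1] y [ 65.2 132.9] ((13.126773834228516, 99.82494354248047), (69.2412109375, 58.8525276184082), 87.66302490234375)
scene foot 36 x [-39.7 -13.8] y [ 74.3 113.2] ((-27.399728775024414, 93.98917388916016), (38.97764587402344, 26.33226776123047), 87.8192367553711)
scene post 111 x [-34.3  -7.4] y [ 80.8 106.5] ((-21.016393661499023, 93.61808776855469), (27.973997116088867, 26.040456771850586), 6.013652324676514)
handle 315 [608.6 311.9] [22.3 99. ] 8.4 z 0.0447
blank in tray 280 [459.2 302.4] [79.6 24.2] 82.3 z 0.0287
blank in tray 284 [406.9 306.7] [79.6 24.7] 81.6 z 0.0286
bottle 0.0
hammer 0.352
finial 0.0
green 0.0
turq 0.0
pink 0.0
orange 0.979
```

```bash
python3 -c "
from cell import manip;print(manip.hand_in())"
```

```text
the job is handed in; nothing more can be done
None
```

The job is handed in at about 57 s with everything done in the order asked: both blanks are flat in the tray (the middle lane was empty), the pick is back on the mat, the shoe is home, and the collar is locked. I viewed 15 pictures, one over the 14 allowed. The final look showed the bottle and finial unchanged, while the hammer was in the arm's shadow or behind it and could not be compared, though the arm never worked near it.

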